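# Gluing kit and sampling kit for a bronze repair

### The job

Make up two kits from the stock lying on the paper in the middle of the bench. For the gluing kit put the G-clamp, the long wooden block and the glue bottle with the pointed nozzle into the large steel tray; for the sampling kit put the flat-bladed scraper and the lidded glass jar into the small white tray. Everything must end up resting on the floor of its tray, not on the rim or on another thing, same side up as now with bottle and jar standing; set things down rather than drop them, knock nothing over, and leave the short block, the amber bottle and the bronze fragment where they are.

Things in the scene. Friction and masses are not known exactly. Their poses are not given: they have to be found in the camera images.
- clamp: G-clamp, green frame, steel screw, lying flat, 18 mm thick, 0.3 kg. Origin mid-outline on the underside, z up. Outline x -66..66, y -34..44 mm. Grip its spine: bar 12 mm wide (y), 18 high, along x from -66 to 26 mm at y = -28; balances at x = -12. Arms go from its ends to +y; screw along x at y = 20, sticking out to x = 66 with cross bar y 0..40. Throat: 34 mm of y free between spine and screw.
- long_block: The long pad block: plain pine, 90 (x) x 28 (y) x 22 mm high. Origin: centre of the underside; z up.
- short_block: The short pad block: the same pine and section but only 44 (x) x 28 (y) x 22 mm high; stays where it is. Origin: centre of the underside; z up.
- scraper: A flat scraper lying on the bench, 140 mm long along its x: dark wooden handle 14 mm wide and 13 mm high from x = -70 to +6 mm (grip it at about x = -8 mm, where it balances), short brass ferrule, then a flat steel blade 17 mm wide and 3 mm thick to x = +70 mm. Origin: on the underside, at the middle of its length; z up.
- glue_bottle: Glue bottle: small slim white plastic bottle with a long pointed conical nozzle cap, standing; body 34 mm in diameter up to 54 mm, nozzle point at 88 mm. Origin: centre of the underside; z up.
- jar: Sample jar: squat round clear glass jar with a wide metal screw lid, standing; 50 mm high, glass 52 mm in diameter, lid 56 mm in diameter from 36 to 50 mm height. Origin: centre of the underside; z up.
- reagent_bottle: Amber glass bottle with a glass stopper, standing, 44 mm in diameter, shoulder at 60 mm, 102 mm high; stays where it is. Origin: centre of the underside; z up.
- fragment: A loose, thin piece of corroded bronze, about 55 x 45 mm and 6 mm thick, lying among the stock; stays where it is. Origin: about the middle of its underside.
- large_tray: The large shallow tray: stainless steel, open, 260 (x) x 190 (y) mm outside and 20 mm high, walls and floor 3 mm thick (254 x 184 mm inside), loose, 0.75 kg. Origin: centre of its underside; x along its long side; z up. Its floor is 3 mm above the origin.
- small_tray: The small deeper tray: white enamelled, open, 190 (x) x 150 (y) mm outside and 30 mm high, walls and floor 3 mm thick (184 x 144 mm inside), loose, 0.6 kg. Origin: centre of its underside; x along its long side; z up. Its floor is 3 mm above the origin.
Mind the look-alikes: they are no part of the job. Of the things that look like the clamp, take the one that is farthest to the robot's left at the start.

How it is judged:
By the outcome, as a careful person would: the job done as asked, in the order asked, and still so for the second after the job is handed in, with the robot touching nothing.
It also fails if it takes over 128 s, if anything falls off the work surface, if the arm or the gripper's body presses on something with over 40 N, if the wrist force passes 120 N, or if a joint passes its speed limit or range.

### The arm

A 6-joint arm with a two-finger parallel gripper is mounted at the origin on the work surface. World frame = base frame: x ahead of the robot, y to its left, z up, the work surface at z = 0. Lengths are in m, angles in rad, forces in N, time in s.
With the tool pointing down it reaches from about 0.3 to 0.875 m from the base axis. Payload 6.4 kg.
Tool frame: the origin (TCP) lies at the very end of the fingers, on their centre line; the grasp point (between the pads) lies 19 mm behind it; z points along the fingers, y is the line along which they close (so a half turn about z gives the same grasp; the last joint's range is limited). The gripper opens to 85 mm and grips with 20 to 120 N. Pads are 22 mm wide; open, the fingers measure 114 mm over their backs; the gripper's body (76 mm by 85 mm) begins 54 mm behind the grasp point. The pads swing forward as they close: fully open they stand 13 mm farther back than shut.
Start: joints at [1.114, 0.181, 1.607, -0, 1.354, -0.206], TCP at [0.143, 0.557, 0.231] pointing down, gripper open.
Joint ranges: [-2.99, 2.99], [-0.89, 2.07], [0.3, 2.58], [-1.14, 4.28], [0, 2.63], [-3.12, 3.12]. Speed limits (rad/s): [2.57, 2.57, 3.01, 3.14, 3.14, 3.14].

### API

Orientations are given as a unit quaternion [w, x, y, z].
In Python, from bench import * gives the robot as it stands. The module is installed in compiled form; this text tells all that it offers.
- The arm moves only by the tool arm_command, never from a script. Its arguments are lists of equal length, an entry for each row: "dp": the shift along the tool's x, y, z in units of 0.25 m (1.0 is 0.25 m), a list of three; "turn": the turn, a rotation vector about the tool's x, y, z in units of 30 degrees (1.0 is 30 degrees), a list of three; "jaw": the opening, from 0 (shut) to 1 (fully open). A call has 1 to 5 rows; each row is the pose to reach, as a shift and turn from the pose commanded when the call began, along the tool's axes at that moment; what a row does not reach only later rows make up. A row lasts 1/8 s, in which the tool goes at most 62.5 mm and 10.7 degrees, less where a joint would pass 70% of its speed; a pose out of reach is approached as far as the arm can. A call with a number of a shift or a turn outside -1 to 1 is refused whole. A call with a gripper value outside its range is refused whole. The fingers move at their own pace and stop on an object; the grip force is fixed at half the most. Time passes only in rows, so rows that repeat a pose let the fingers close. It gives the time, the measured TCP pose, the force, the opening and the grip force at its end, in the units of the state.
- get_obs(): the state, without advancing time (a new reading comes with each control period).
- camera(name): name is "scene" or "side" or "wrist"; returns the picture (384x512x3 uint8, blue, green, red); there is no depth.
- get_calibration(name): a dict with "camera_matrix" (3x3 intrinsics, pixels), "R" (3x3) and "t" (3): a world point X has camera coordinates R X + t; the wrist camera has in their place "mount" (4x4, takes a point from camera to tool coordinates, whose origin is the TCP and whose axes are the flange's). Camera axes: x right, y down, z forward; pixel columns grow to the right and rows downward; lengths in m; the calibration is good to about 2 mm. The wrist camera is an equidistant fisheye: a pixel r from the principal point sees the ray r / f radians off the axis. A picture is of the moment at which its call begins: read the wrist's pose just before it. get_calibration takes no time and is no camera call.
- hand_in(): hands the job in; it is judged then, once.
The state is a dict: "time_s": time; "q": joint angles; "dq": joint speeds; "joint_efforts": joint torques, N m; "eef_pos": TCP position; "eef_rot": TCP orientation; "wrist_force": force on the tool from outside, world axes, zero at the start; "torque": the same for the moment, N m; "opening": opening from 0.0 (shut) to 1.0 (fully open); "grasp_force": force on a finger pad.
Only numpy, scipy, OpenCV 4.12 (cv2) and the standard library are available. Lean on these libraries where they do the work, as an engineer would, in place of code of your own. Each camera call takes 0.05 s, during which the arm holds its last target. There are 200 camera calls.

## Working session

There is one attempt and no reset: what is moved stays moved. The work goes in short steps, Python scripts to look and compute and a tool call to move; the robot and the scene stay as the last step left them, time stands still between calls to the robot, and variables do not carry over. Pictures are saved under pics/ and viewed, at most 14 in all, crops included, and the job is handed in when it is done.

Besides the shell and the picture viewer there is one more tool, called after "Request:" as name(argument=value, ...), one argument or row to a line, values as JSON. arm_command: Moves the arm, as the interface text tells. Its arguments: {"type":"object","properties":{"dp":{"type":"array"},"turn":{"type":"array"},"jaw":{"type":"array"}},"required":["dp","turn","jaw"]}

```bash
mkdir -p pics; python3 - <<'E'
from bench import *
import cv2
print(get_obs())
for n in ("scene","side","wrist"):
    c=get_calibration(n); print(n,{k:__import__('numpy').round(v,4).tolist() for k,v in c.items()})
    cv2.imwrite(f"pics/{n}0.png",camera(n))
E
```

```text
{'time_s': 0.0, 'q': array([ 1.11373762e+00,  1.81541681e-01,  1.60800276e+00,  1.14444348e-05,
        1.35377375e+00, -2.06324314e-01]), 'dq': array([ 0.00064437, -0.00122545, -0.00190407,  0.0005115 , -0.00031998,
        0.00023316]), 'joint_efforts': array([ 1.98846792e-03, -4.44868541e+01, -3.51340520e+01,  7.35893445e-05,
        9.06465197e-03,  1.42925518e-05]), 'eef_pos': array([0.14241549, 0.55652574, 0.23038632]), 'eef_rot': array([-2.86235388e-04,  1.25040238e-01,  9.92151296e-01, -8.13918158e-04]), 'wrist_force': array([-0.3275983 , -0.10934024,  1.12317509]), 'torque': array([-0.01512655,  0.03228427,  0.02178164]), 'grasp_force': 0.0, 'opening': 0.9987462988909225}
scene {'camera_matrix': [[454.9066, 0.0, 262.1111], [0.0, 454.9066, 184.2619], [0.0, 0.0, 1.0]], 'R': [[-0.2702, 0.9627, 0.0098], [0.63, 0.1845, -0.7544], [-0.7281, -0.1977, -0.6563]], 't': [0.2353, -0.2313, 1.7705]}
side {'camera_matrix': [[458.3674, 0.0, 259.9566], [0.0, 458.3674, 187.0774], [0.0, 0.0, 1.0]], 'R': [[-0.9884, -0.1502, -0.0204], [-0.0817, 0.6413, -0.763], [0.1277, -0.7525, -0.6461]], 't': [0.4523, 0.1382, 1.2159]}
wrist {'camera_matrix': [[297.3186, 0.0, 255.3312], [0.0, 297.3186, 185.4754], [0.0, 0.0, 1.0]], 'mount': [[0.0002, -0.9541, -0.2995, 0.0771], [1.0, 0.0001, 0.0005, -0.0001], [-0.0004, -0.2995, 0.9541, -0.1433], [0.0, 0.0, 0.0, 1.0]]}
```

View pics/scene0.png

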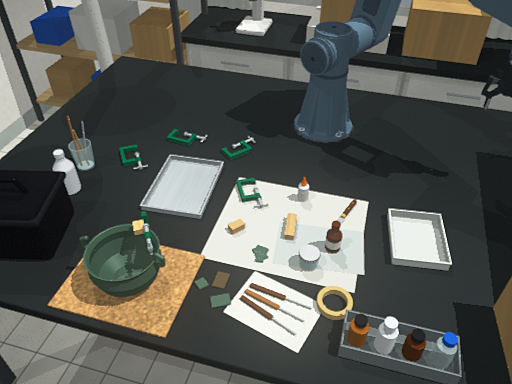

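View pics/side0.png

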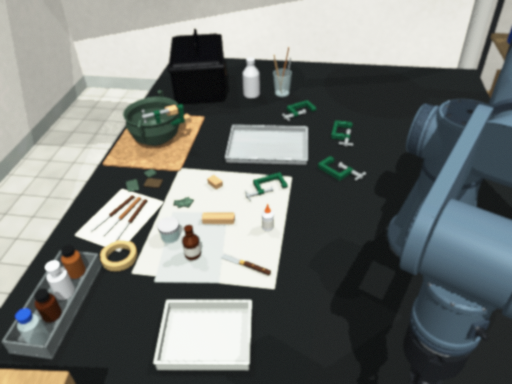

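The side view has the paper at about (220,225), the large tray at (268,143) and the small tray at (205,335). It also shows three clamps off the paper. Things that could be taken for each item, by scene pixel:
- **Clamp:** (249,192) on the paper, (238,148), (185,137), (130,156), and one on the bowl at (148,235).
- **Glue bottle:** (304,190), against white bottles at (66,170) and (388,330).
- **Scraper:** (345,212), against the tools on the white card at (270,300).
- **Block:** long at (290,226), short at (236,226).
- **Jar:** (310,258).

Next I'll work out coarse positions.

```bash
cat > h.py <<'E'
from bench import *
import numpy as np, cv2
from scipy.spatial.transform import Rotation as Ro
def rot(o): w,x,y,z=o["eef_rot"]; return Ro.from_quat([x,y,z,w])
def ray(name,px,o=None):
    c=get_calibration(name); K=c["camera_matrix"]; px=np.atleast_2d(np.float64(px))
    d=(px-[K[0,2],K[1,2]])/K[0,0]
    if name=="wrist":
        th=np.linalg.norm(d,axis=1,keepdims=True)+1e-9
        v=np.hstack([np.sin(th)*d/th,np.cos(th)])
        R=rot(o).as_matrix(); M=c["mount"]
        return R@M[:3,3]+o["eef_pos"],v@(R@M[:3,:3]).T
    v=np.hstack([d,np.ones((len(d),1))])
    return -c["R"].T@c["t"],v@c["R"]
def plane(name,px,z,o=None):
    p,v=ray(name,px,o); s=(z-p[2])/v[:,2]
    return p+v*s[:,None]
def tri(*views):
    A=np.zeros((3,3));b=np.zeros(3)
    for n,px,o in views:
        p,v=ray(n,px,o); v=v[0]/np.linalg.norm(v[0]); P=np.eye(3)-np.outer(v,v); A+=P;b+=P@p
    return np.linalg.solve(A,b)
def move(xyz,axis=None):
    """tool-frame shift (units) to target TCP; turn about tool z so that tool y (closing line) lies along world angle axis, tool upright"""
    o=get_obs(); r=rot(o); d=np.array(xyz)-o["eef_pos"]
    print("pos",o["eef_pos"].round(4),"dp",(r.inv().apply(d)/.25).round(3))
    a=np.arctan2(*r.apply([0,1,0])[[1,0]])
    if axis is None: axis=a
    k=(axis-a+np.pi/2)%np.pi-np.pi/2; t=a+k
    y=np.array([np.cos(t),np.sin(t),0]); z=np.array([0,0,-1.]); T=Ro.from_matrix(np.c_[np.cross(y,z),y,z])
    print("turn",((r.inv()*T).as_rotvec()/(np.pi/6)).round(3),"q6",o["q"][5].round(2))
E
python3 - <<'E'
from h import *
r=lambda s,px,z=0: print(s,plane("scene",px,z)[:,:2].round(3).tolist())
r("clamps",[(249,192),(238,148),(185,137),(130,156)])
r("glue base,long,short,scraper,jar,amber,frag",[(304,199),(290,226),(236,226),(345,212),(310,262),(333,248),(260,253)])
r("large rim",[(171,155),(223,159),(197,216),(142,207)],.02)
r("small rim",[(388,209),(440,209),(451,267),(396,265)],.03)
s=lambda s,px,z=0: print(s,plane("side",px,z)[:,:2].round(3).tolist())
s("side: clamps",[(268,186),(340,168),(300,110)])
s("large",[(231,125),(308,126),(308,163),(225,161)],.02)
s("small",[(164,301),(252,300),(249,369),(156,367)],.03)
# wrist view point
move([0.50,0.10,0.40],0)
E
```

```text
clamps [[0.454, -0.161], [0.237, -0.269], [0.227, -0.48], [0.39, -0.62]]
glue base,long,short,scraper,jar,amber,frag [[0.437, 0.017], [0.565, 0.001], [0.61, -0.154], [0.459, 0.151], [0.683, 0.085], [0.615, 0.138], [0.69, -0.057]]
large rim [[0.367, -0.471], [0.338, -0.29], [0.621, -0.272], [0.632, -0.447]]
small rim [[0.441, 0.274], [0.397, 0.426], [0.62, 0.451], [0.654, 0.31]]
side: clamps [[0.457, -0.162], [0.243, -0.279], [0.399, -0.619]]
large [[0.63, -0.455], [0.359, -0.481], [0.344, -0.266], [0.607, -0.244]]
small [[0.632, 0.306], [0.433, 0.276], [0.412, 0.441], [0.599, 0.463]]
pos [0.1425 0.5566 0.2306] dp [-1.838 -1.415 -0.676]
turn [-3.000e-03  1.000e-03  2.521e+00] q6 -0.21
```

View pics/wrist0.png

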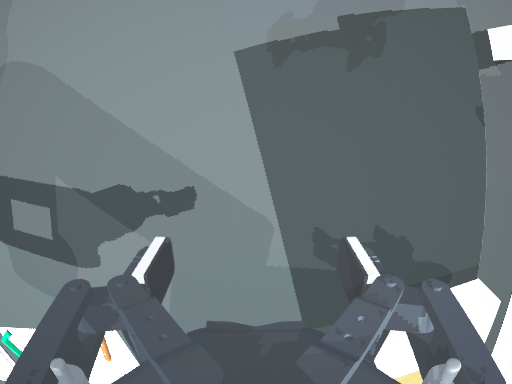

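The first wrist view shows only bare bench, with the fingers at the bottom. The chosen clamp is the one on the paper, at y = -0.161. It is also the farthest left of all the look-alikes. Next is an overview from above.

Request:
arm_command(
  dp=[
    [-0.9,-0.8,-0.35],
    [-0.9,-0.8,-0.35],
    [-0.9,-0.8,-0.35],
    [-0.9,-0.8,-0.35],
    [-0.9,-0.8,-0.35],
  ],
  turn=[
    [0,0,-0.24],
    [0,0,-0.24],
    [0,0,-0.24],
    [0,0,-0.24],
    [0,0,-0.24],
  ],
  jaw=[1,1,1,1,1],
)

```text
time_s: 0.78
eef_pos: [0.311, 0.3066, 0.319]
eef_rot: [0.0, 0.062, 0.998, 0.0]
wrist_force: [2.4, 0.2, 0.7]
opening: 0.999
grasp_force: 0.0
```

```bash
python3 -c "
from h import *
move([.48,.05,.40],np.pi/2)"
```

```text
pos [0.311  0.3066 0.319 ] dp [-0.798 -0.934 -0.324]
turn [ 0.     0.001 -0.238] q6 -0.94
```

Request:
arm_command(
  dp=[
    [-0.8,-0.93,-0.32],
    [-0.8,-0.93,-0.32],
    [-0.8,-0.93,-0.32],
    [-0.8,-0.93,-0.32],
    [-0.8,-0.93,-0.32],
  ],
  turn=[
    [0,0,-0.24],
    [0,0,-0.24],
    [0,0,-0.24],
    [0,0,-0.24],
    [0,0,-0.24],
  ],
  jaw=[1,1,1,1,1],
)

```text
time_s: 1.4
eef_pos: [0.4782, 0.0543, 0.3979]
eef_rot: [0.0, -0.0, 1.0, 0.0]
wrist_force: [0.1, -0.6, 0.1]
opening: 1.003
grasp_force: 0.0
```

Request:
arm_command(
  dp=[
    [0,0,0],
    [0,0,0],
  ],
  turn=[
    [0,0,0],
    [0,0,0],
  ],
  jaw=[1,1],
)

```text
time_s: 1.65
eef_pos: [0.4771, 0.0564, 0.3967]
eef_rot: [-0.001, 0.0, 1.0, 0.0]
wrist_force: [-1.3, 1.2, -0.2]
opening: 0.995
grasp_force: 0.0
```

```bash
python3 -c "
from h import *
import pickle
o=get_obs(); im=camera('wrist'); cv2.imwrite('pics/w1.png',im); pickle.dump(o,open('w1.pkl','wb')); print(o['eef_pos'],o['dq'].round(3))"
```

```text
[0.47707099 0.05639217 0.39674727] [ 0.031 -0.014  0.014  0.    -0.     0.   ]
```

View pics/w1.png

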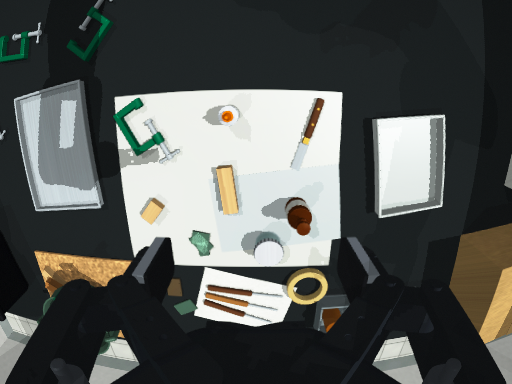

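The overview shows these, by pixel:
- **On the paper:** clamp (145,128), glue bottle (228,116), scraper (309,132), long block (228,190), short block (153,211), amber bottle (299,215), jar (268,252) and fragment (201,242).
- **Trays:** large tray (60,147) and small tray (409,163).

Next is a close crop to check the choice and pick points.

```bash
python3 -c "
import cv2
im=cv2.imread('pics/w1.png')
c=cv2.resize(im[85:285,105:345],None,fx=3.3,fy=3,interpolation=cv2.INTER_CUBIC) if 0 else cv2.resize(im[85:280,108:345],None,fx=3,fy=3,interpolation=cv2.INTER_CUBIC)
cv2.imwrite('pics/c1.png',c)"
```

```text
(no output)
```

View pics/c1.png

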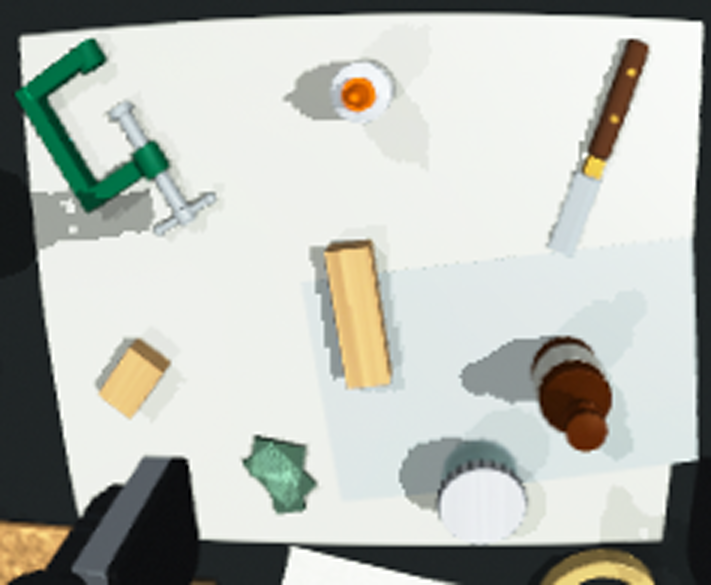

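The crop confirms the choice: the clamp's spine runs from crop (25,97) to (92,205), with its screw bar at lower right (185,215). The lidded jar is at (482,505), the pointed orange nozzle at (357,93) and the plain long block at (358,315). The scraper handle end is at (637,42) and its blade end at (563,250).

```bash
cat > m.py <<'E'
from h import *
import pickle
o=pickle.load(open('w1.pkl','rb')); im=cv2.imread('pics/w1.png'); hsv=cv2.cvtColor(im,cv2.COLOR_BGR2HSV)
C=lambda p:np.float64(p)/3+[108-1/3,85-1/3]
W=lambda px,z: plane("wrist",px,z,o)[:,:2]
def say(n,P): print(n,P.round(4).tolist(),"sides",np.linalg.norm(np.roll(P,-1,0)-P,axis=1).round(3),"mid",P.mean(0).round(4))
def mask(n,lo,hi,box,z,show=True):
    x0,y0,x1,y1=box; m=np.zeros(im.shape[:2],np.uint8); m[y0:y1,x0:x1]=cv2.inRange(hsv,lo,hi)[y0:y1,x0:x1]
    c=max(cv2.findContours(m,cv2.RETR_EXTERNAL,cv2.CHAIN_APPROX_NONE)[0],key=cv2.contourArea)[:,0]
    P=W(c,z); (cx,cy),(w,h),a=cv2.minAreaRect(np.float32(P*1000))
    print(n,"rect mid",round(cx,1),round(cy,1),"size",round(w,1),round(h,1),"ang",round(a,1)); return c
print("cam",ray("wrist",[(0,0)],o)[0].round(3))
mask("long",(8,60,90),(30,255,255),(205,160,245,220),.022)
mask("short",(8,60,90),(30,255,255),(138,190,170,228),.022)
mask("clamp",(60,90,30),(95,255,255),(110,92,185,165),.018)
mask("handle",(0,80,30),(20,255,200),(295,92,330,145),.010)
say("long top",W(C([(327,248),(372,241),(391,382),(347,388)]),.022))
say("spine",W(C([(27,97),(91,204)]),.018)); say("bar",W(C([(210,198),(158,230)]),.01))
say("scraper",W(C([(637,42),(563,250)]),.005))
say("jar lid L R T B",W(C([(438,505),(526,505),(482,543),(482,467)]),.05))
say("glue tip",W(C([(357,93)]),.088)); say("glue body",W(C([(332,90),(394,90)]),.04))
say("amber",W(C([(586,432)]),.10)); say("frag",W(C([(280,475)]),.004))
say("large",W([(15,99),(82,81),(103,205),(36,211)],.02))
say("small",W([(374,117),(445,115),(442,207),(379,217)],.03))
E
python3 m.py
```

```text
cam [0.4   0.056 0.54 ]
long rect mid 570.6 5.1 size 93.6 30.0 ang 7.1
short rect mid 614.1 -145.8 size 28.1 53.0 ang 51.3
clamp rect mid 450.7 -161.2 size 96.0 65.4 ang 29.9
handle rect mid 439.2 161.8 size 13.6 75.2 ang 70.9
long top [[0.5278, -0.0127], [0.5236, 0.0146], [0.6145, 0.0243], [0.6188, -0.0036]] sides [0.028 0.091 0.028 0.091] mid [0.5712 0.0056]
spine [[0.4287, -0.2031], [0.4987, -0.1636]] sides [0.08 0.08] mid [ 0.4637 -0.1834]
bar [[0.4983, -0.0867], [0.5181, -0.1224]] sides [0.041 0.041] mid [ 0.5082 -0.1045]
scraper [[0.4036, 0.1736], [0.5333, 0.1317]] sides [0.136 0.136] mid [0.4685 0.1526]
jar lid L R T B [[0.6874, 0.0538], [0.6879, 0.1096], [0.7164, 0.0822], [0.6601, 0.0811]] sides [0.056 0.039 0.056 0.039] mid [0.6879 0.0817]
glue tip [[0.4307, 0.0135]] sides [0.] mid [0.4307 0.0135]
glue body [[0.432, -0.0051], [0.4325, 0.0297]] sides [0.035 0.035] mid [0.4323 0.0123]
amber [[0.6126, 0.1357]] sides [0.] mid [0.6126 0.1357]
frag [[0.692, -0.055]] sides [0.] mid [ 0.692 -0.055]
large [[0.3632, -0.4718], [0.3517, -0.277], [0.6048, -0.2568], [0.6251, -0.4563]] sides [0.195 0.254 0.2   0.262] mid [ 0.4862 -0.3655]
small [[0.4307, 0.2704], [0.4145, 0.4302], [0.6081, 0.4567], [0.6254, 0.3029]] sides [0.161 0.195 0.155 0.197] mid [0.5197 0.3651]
```

Every size agrees with the description. The clamp comes first: its grasp point is at (0.4707,-0.1795), closing line at 119.5°.

Request:
arm_command(
  dp=[
    [0.026,-0.944,1.0],
    [0.026,-0.944,1.0],
    [0.026,-0.944,1.0],
    [0.026,-0.944,1.0],
    [0.026,-0.944,1.0],
  ],
  turn=[
    [0,0,-0.98],
    [0,0,-0.98],
    [0,0,-0.98],
    [0,0,-0.98],
    [0,0,-0.98],
  ],
  jaw=[0.3,0.3,0.3,0.3,0.3],
)

```text
time_s: 2.33
eef_pos: [0.4716, -0.1565, 0.1702]
eef_rot: [0.0, -0.255, 0.967, -0.0]
wrist_force: [0.4, -0.7, 0.4]
opening: 0.296
grasp_force: 0.0
```

Request:
arm_command(
  dp=[
    [0,0,0],
    [0,0,0],
    [0,0,0],
    [0,0,0],
  ],
  turn=[
    [0,0,0],
    [0,0,0],
    [0,0,0],
    [0,0,0],
  ],
  jaw=[0.3,0.3,0.3,0.3],
)

```text
time_s: 2.82
eef_pos: [0.4726, -0.1565, 0.1727]
eef_rot: [0.001, -0.255, 0.967, -0.001]
wrist_force: [0.8, 0.4, 1.2]
opening: 0.3
grasp_force: 0.0
```

```bash
python3 -c "
from h import *
import pickle
move([.4707,-.1795,.10],np.radians(119.5))
o=get_obs(); im=camera('wrist'); cv2.imwrite('pics/w2.png',im); pickle.dump(o,open('w2.pkl','wb'))"
```

```text
pos [ 0.4726 -0.1565  0.1727] dp [ 0.052 -0.076  0.291]
turn [-0.004  0.002  0.001] q6 -2.65
```

View pics/w2.png

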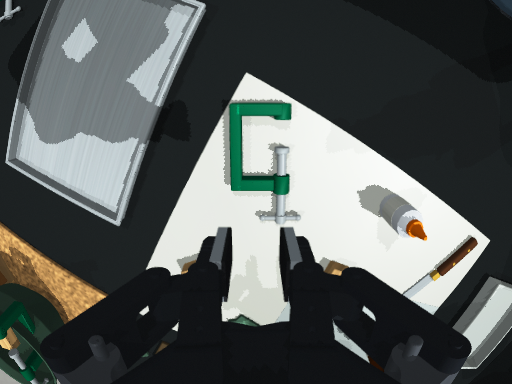

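The close view shows the right clamp, with its spine at pixel column 236 (rows 103 to 190). I'll refine the grasp from this view.

```bash
python3 - <<'E'
from h import *
import pickle
o=pickle.load(open('w2.pkl','rb')); im=cv2.imread('pics/w2.png')
P=plane("wrist",[(237.5,107),(237.5,184.5)],.018,o)[:,:2]; d=P[1]-P[0]; L=np.linalg.norm(d)
print(P.round(4),"len",L.round(4),"ang",np.degrees(np.arctan2(d[1],d[0])).round(1))
g=P.mean(0)+.008*d/L; print("grasp",g.round(4))
cv2.imwrite("pics/x.png",im)
hsv=cv2.cvtColor(im,cv2.COLOR_BGR2HSV); m=cv2.inRange(hsv,(60,90,30),(95,255,255))
for r in (125,145,165):
    c=np.where(m[r,200:270])[0]+200; print(r,c.min(),c.max())
c=np.where(m[80:200,250])[0]+80; print("rows",c)
move([*g,.10],np.arctan2(d[1],d[0])+np.pi/2); print(o['q'].round(2))
E
```

```text
[[ 0.425  -0.2037]
 [ 0.4956 -0.1649]] len 0.0806 ang 28.8
grasp [ 0.4673 -0.1805]
125 230 241
145 230 241
165 230 241
rows [103 104 105 106 107 108 109 110 111 112 113 114 115 176 177 178 179 180
 181 182 183 184 185 186 187 188 189 190]
pos [ 0.4724 -0.1566  0.1724] dp [ 0.065 -0.072  0.29 ]
turn [-0.003  0.002  0.024] q6 -2.65
[-0.56  0.07  1.86  0.    1.21 -2.65]
```

Request:
arm_command(
  dp=[
    [0.06,-0.073,0.2],
    [0.06,-0.073,0.38],
    [0.06,-0.073,0.52],
    [0.06,-0.073,0.6],
    [0.06,-0.073,0.65],
  ],
  turn=[
    [0,0,0.015],
    [0,0,0.015],
    [0,0,0.015],
    [0,0,0.015],
    [0,0,0.015],
  ],
  jaw=[0.3,0.3,0.3,0.3,0.3],
)

```text
time_s: 3.5
eef_pos: [0.4676, -0.1801, 0.0081]
eef_rot: [-0.0, -0.25, 0.968, 0.0]
wrist_force: [0.5, 0.5, 0.2]
opening: 0.298
grasp_force: 0.0
```

```bash
python3 -c "
from h import *
move([.4680,-.1803,.005],np.radians(119.1)); print(get_obs()['wrist_force'])"
```

```text
pos [ 0.4676 -0.1801  0.0081] dp [-0.001 -0.002  0.013]
turn [ 0.001 -0.    -0.003] q6 -2.68
[0.54345262 0.4547142  0.19370755]
```

Request:
arm_command(
  dp=[
    [0,0,0.01],
    [0,0,0.01],
    [0,0,0.01],
    [0,0,0.01],
    [0,0,0.01],
  ],
  turn=[
    [0,0,0],
    [0,0,0],
    [0,0,0],
    [0,0,0],
    [0,0,0],
  ],
  jaw=[0.3,0.05,0.05,0.05,0.05],
)

```text
time_s: 4.12
eef_pos: [0.4684, -0.1809, 0.0072]
eef_rot: [0.001, -0.25, 0.968, -0.001]
wrist_force: [0.8, 0.8, 4.2]
opening: 0.118
grasp_force: 60.9
```

Request:
arm_command(
  dp=[
    [0,0,-0.1],
    [0,0,-0.25],
    [0,0,-0.4],
    [0,0,-0.4],
    [0,0,-0.4],
  ],
  turn=[
    [0,0,0],
    [0,0,0],
    [0,0,0],
    [0,0,0],
    [0,0,0],
  ],
  jaw=[0.05,0.05,0.05,0.05,0.05],
)

```text
time_s: 4.75
eef_pos: [0.4667, -0.1799, 0.1051]
eef_rot: [-0.001, -0.25, 0.968, 0.001]
wrist_force: [-1.2, -0.8, -2.8]
opening: 0.123
grasp_force: 60.0
```

```bash
python3 - <<'E'
from h import *
c=np.array([.486,-.366]);th=np.radians(4.3);R=np.array([[np.cos(th),-np.sin(th)],[np.sin(th),np.cos(th)]])
g=c+R@[-.052-.012,-.027-.028]; print(g)
move([*g,.11],th+np.pi/2)
# refine tray via view w2
import pickle
E
```

```text
[ 0.42630398 -0.42564382]
pos [ 0.4667 -0.1799  0.1051] dp [ 0.618 -0.782 -0.02 ]
turn [ 0.003 -0.002  0.823] q6 -2.68
```

Request:
arm_command(
  dp=[
    [0.62,-0.78,-0.02],
    [0.62,-0.78,-0.02],
    [0.62,-0.78,-0.02],
    [0.62,-0.78,-0.02],
    [0.62,-0.78,-0.02],
  ],
  turn=[
    [0,0,0.82],
    [0,0,0.82],
    [0,0,0.82],
    [0,0,0.82],
    [0,0,0.82],
  ],
  jaw=[0.05,0.05,0.05,0.05,0.05],
)

```text
time_s: 5.38
eef_pos: [0.4244, -0.4298, 0.1091]
eef_rot: [-0.001, -0.036, 0.999, 0.0]
wrist_force: [-0.1, 1.3, -3.3]
opening: 0.119
grasp_force: 60.2
```

Request:
arm_command(
  dp=[
    [0,0,0],
    [0,0,0],
  ],
  turn=[
    [0,0,0],
    [0,0,0],
  ],
  jaw=[0.05,0.05],
)

```text
time_s: 5.62
eef_pos: [0.4264, -0.4241, 0.1099]
eef_rot: [-0.001, -0.039, 0.999, 0.001]
wrist_force: [-0.1, 0.3, -2.4]
opening: 0.117
grasp_force: 60.2
```

```bash
python3 -c "
from h import *
import pickle
move([.4263,-.4256,.05],np.radians(94.3))
o=get_obs(); im=camera('wrist'); cv2.imwrite('pics/w3.png',im); pickle.dump(o,open('w3.pkl','wb'))"
```

```text
pos [ 0.4264 -0.4241  0.1099] dp [ 0.001 -0.007  0.24 ]
turn [ 0.005 -0.003  0.005] q6 -2.63
```

View pics/w3.png

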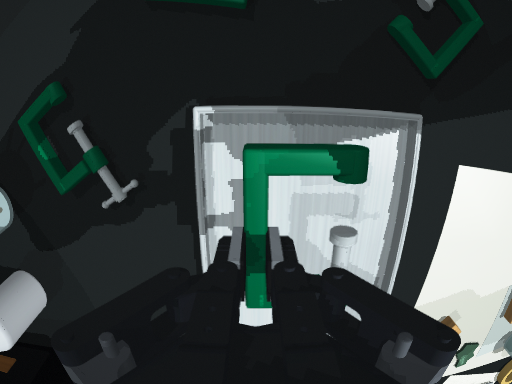

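The clamp is held level over the large tray. The tray's near corners are at (194,107) and (421,117), and its side rims pass (201,265) and (398,275).

```bash
python3 - <<'E'
from h import *
import pickle
o=pickle.load(open('w3.pkl','rb'))
P=plane("wrist",[(193,107),(422,117),(201,265),(399,275)],.02,o)[:,:2]; print(P.round(4))
a=lambda d:np.degrees(np.arctan2(d[1],d[0])).round(2)
print(np.linalg.norm(P[1]-P[0]),a(P[1]-P[0])-90,a(P[2]-P[0]),a(P[3]-P[1]))
E
```

```text
[[ 0.3618 -0.4779]
 [ 0.3491 -0.2841]
 [ 0.5039 -0.4684]
 [ 0.508  -0.2679]]
0.19419627478132837 3.75 3.82 5.81
```

Request:
arm_command(
  dp=[
    [0,-0.018,0.1],
    [0,-0.018,0.22],
    [0,-0.018,0.31],
    [0,-0.018,0.36],
    [0,-0.018,0.375],
  ],
  turn=[
    [0,0,0],
    [0,0,0],
    [0,0,0],
    [0,0,0],
    [0,0,0],
  ],
  jaw=[0.05,0.05,0.05,0.05,0.05],
)

```text
time_s: 6.3
eef_pos: [0.427, -0.4298, 0.0171]
eef_rot: [-0.0, -0.039, 0.999, 0.0]
wrist_force: [0.4, 0.2, -3.2]
opening: 0.115
grasp_force: 60.1
```

Request:
arm_command(
  dp=[
    [0,0,0.01],
    [0,0,0.01],
  ],
  turn=[
    [0,0,0],
    [0,0,0],
  ],
  jaw=[0.05,0.05],
)

```text
time_s: 6.55
eef_pos: [0.4273, -0.4311, 0.0158]
eef_rot: [0.0, -0.038, 0.999, -0.001]
wrist_force: [0.1, 0.2, -3.2]
opening: 0.116
grasp_force: 60.1
```

Request:
arm_command(
  dp=[
    [0,0,0.008],
    [0,0,0.012],
    [0,0,0.012],
    [0,0,0.012],
  ],
  turn=[
    [0,0,0],
    [0,0,0],
    [0,0,0],
    [0,0,0],
  ],
  jaw=[0.05,0.05,0.05,0.05],
)

```text
time_s: 7.05
eef_pos: [0.4269, -0.4307, 0.0121]
eef_rot: [0.0, -0.038, 0.999, -0.0]
wrist_force: [0.2, 0.4, -2.7]
opening: 0.12
grasp_force: 60.1
```

Request:
arm_command(
  dp=[
    [0,0,0.006],
    [0,0,0.006],
    [0,0,0.006],
    [0,0,0.006],
  ],
  turn=[
    [0,0,0],
    [0,0,0],
    [0,0,0],
    [0,0,0],
  ],
  jaw=[0.05,0.05,0.05,0.05],
)

```text
time_s: 7.55
eef_pos: [0.4269, -0.4307, 0.0106]
eef_rot: [-0.0, -0.038, 0.999, 0.0]
wrist_force: [-0.5, 1.0, -2.7]
opening: 0.125
grasp_force: 60.2
```

Request:
arm_command(
  dp=[
    [0,0,0.004],
    [0,0,0.004],
    [0,0,0.004],
  ],
  turn=[
    [0,0,0],
    [0,0,0],
    [0,0,0],
  ],
  jaw=[0.05,0.05,0.05],
)

```text
time_s: 7.92
eef_pos: [0.427, -0.4308, 0.0101]
eef_rot: [0.0, -0.038, 0.999, -0.0]
wrist_force: [-1.4, 2.3, 5.4]
opening: 0.119
grasp_force: 61.2
```

Request:
arm_command(
  dp=[
    [0,0,0.003],
    [0,0,0.003],
    [0,0,0.003],
  ],
  turn=[
    [0,0,0],
    [0,0,0],
    [0,0,0],
  ],
  jaw=[0.05,0.05,0.05],
)

```text
time_s: 8.3
eef_pos: [0.427, -0.4308, 0.0101]
eef_rot: [-0.0, -0.038, 0.999, -0.0]
wrist_force: [-4.1, 4.7, 12.0]
opening: 0.118
grasp_force: 61.9
```

Request:
arm_command(
  dp=[
    [0,0,-0.006],
    [0,0,-0.006],
    [0,0,-0.006],
    [0,0,-0.1],
    [0,0,-0.3],
  ],
  turn=[
    [0,0,0],
    [0,0,0],
    [0,0,0],
    [0,0,0],
    [0,0,0],
  ],
  jaw=[0.28,0.28,0.28,0.28,0.28],
)

```text
time_s: 8.93
eef_pos: [0.4255, -0.4288, 0.0818]
eef_rot: [-0.002, -0.038, 0.999, 0.003]
wrist_force: [-0.2, -0.2, -0.1]
opening: 0.276
grasp_force: 0.0
```

Request:
arm_command(
  dp=[
    [0,0,-0.3],
    [0,0,-0.45],
    [0,0,-0.45],
  ],
  turn=[
    [0,0,0],
    [0,0,0],
    [0,0,0],
  ],
  jaw=[0.3,0.6,0.6],
)

```text
time_s: 9.3
eef_pos: [0.4288, -0.4333, 0.202]
eef_rot: [0.003, -0.038, 0.999, -0.004]
wrist_force: [-1.3, -1.0, 0.1]
opening: 0.6
grasp_force: 0.0
```

```bash
python3 -c "
from h import *
import pickle
o=get_obs(); im=camera('wrist'); cv2.imwrite('pics/w4.png',im); pickle.dump(o,open('w4.pkl','wb'))
move([.5712,.0056,.15],np.radians(96.5))"
```

```text
pos [ 0.4277 -0.4319  0.1987] dp [-0.705  1.702  0.189]
turn [-0.008  0.004 -0.071] q6 -2.63
```

View pics/w4.png

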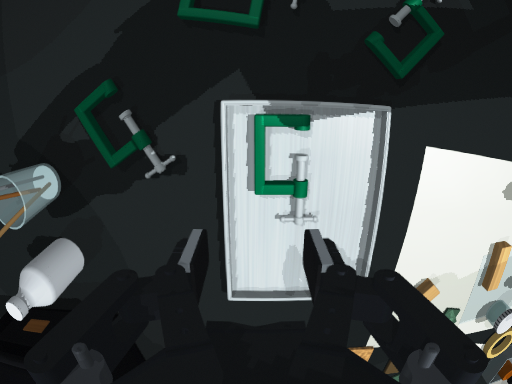

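The clamp lies flat in the tray, clear of the walls (pixels 255-318, 113-222). The tray's outer corners are at (221,101), (391,107) and (228,299). I'll refit the tray and go to the long block.

```bash
python3 - <<'E'
from h import *
import pickle
o=pickle.load(open('w4.pkl','rb'))
P=plane("wrist",[(221,101),(391,107),(228,299),(367,268)],.02,o)[:,:2]; print(P.round(4))
a=lambda d:np.degrees(np.arctan2(d[1],d[0])).round(2)
print(np.linalg.norm(P[1]-P[0]),np.linalg.norm(P[2]-P[0]),a(P[1]-P[0])-90,a(P[2]-P[0]),a(P[3]-P[1]), "mid",(P[1]+P[2])/2)
E
```

```text
[[ 0.362  -0.4772]
 [ 0.3477 -0.2839]
 [ 0.6232 -0.4579]
 [ 0.5608 -0.2717]]
0.19385406216351217 0.2618815066993173 4.239999999999995 4.23 3.27 mid [ 0.48544338 -0.37085592]
```

Request:
arm_command(
  dp=[
    [-0.35,0.85,0.0],
    [-0.35,0.85,0.0],
    [-0.35,0.85,0.0],
    [-0.35,0.85,0.0],
    [-0.35,0.85,0.0],
  ],
  turn=[
    [0,0,-0.07],
    [0,0,-0.07],
    [0,0,-0.07],
    [0,0,-0.07],
    [0,0,-0.07],
  ],
  jaw=[0.6,0.6,0.6,0.6,0.6],
)

```text
time_s: 9.98
eef_pos: [0.4976, -0.2085, 0.1942]
eef_rot: [-0.001, -0.059, 0.998, 0.001]
wrist_force: [0.5, -0.3, 0.5]
opening: 0.6
grasp_force: 0.0
```

Request:
arm_command(
  dp=[
    [-0.355,0.84,0.19],
    [-0.355,0.84,0.19],
    [-0.355,0.84,0.19],
    [-0.355,0.84,0.19],
    [-0.355,0.84,0.19],
  ],
  turn=[
    [0,0,0],
    [0,0,0],
    [0,0,0],
    [0,0,0],
    [0,0,0],
  ],
  jaw=[0.6,0.6,0.6,0.6,0.6],
)

```text
time_s: 10.6
eef_pos: [0.5614, 0.0086, 0.1462]
eef_rot: [-0.002, -0.058, 0.998, 0.001]
wrist_force: [-0.1, -0.7, -0.0]
opening: 0.602
grasp_force: 0.0
```

```bash
python3 -c "
from h import *
move([.5712,.0053,.006],np.radians(96.5))"
```

```text
pos [0.5614 0.0086 0.1462] dp [-0.04  -0.019  0.561]
turn [ 0.003 -0.008  0.006] q6 -1.88
```

Request:
arm_command(
  dp=[
    [-0.035,-0.019,0.2],
    [-0.035,-0.019,0.38],
    [-0.035,-0.019,0.48],
    [-0.035,-0.019,0.53],
    [-0.035,-0.019,0.54],
  ],
  turn=[
    [0,0,0],
    [0,0,0],
    [0,0,0],
    [0,0,0],
    [0,0,0],
  ],
  jaw=[0.6,0.6,0.6,0.6,0.6],
)

```text
time_s: 11.22
eef_pos: [0.5712, 0.0018, 0.0131]
eef_rot: [-0.001, -0.056, 0.998, 0.0]
wrist_force: [0.1, -0.2, 0.7]
opening: 0.599
grasp_force: 0.0
```

```bash
python3 -c "
from h import *
move([.5712,.0053,.006],np.radians(96.5))"
```

```text
pos [0.5712 0.0018 0.0131] dp [-0.002  0.014  0.029]
turn [ 0.    -0.003 -0.003] q6 -1.89
```

Request:
arm_command(
  dp=[
    [0,0.014,0.022],
    [0,0.014,0.022],
    [0,0.014,0.022],
    [0,0.014,0.022],
    [0,0.014,0.022],
  ],
  turn=[
    [0,0,0],
    [0,0,0],
    [0,0,0],
    [0,0,0],
    [0,0,0],
  ],
  jaw=[0.6,0.25,0.25,0.25,0.25],
)

```text
time_s: 11.85
eef_pos: [0.5721, 0.0063, 0.0093]
eef_rot: [0.001, -0.057, 0.998, -0.0]
wrist_force: [-0.4, 0.9, 6.4]
opening: 0.314
grasp_force: 59.9
```

Request:
arm_command(
  dp=[
    [0,0,-0.1],
    [0,0,-0.25],
    [0,0,-0.5],
    [0,0,-0.5],
    [0,0,-0.5],
  ],
  turn=[
    [0,0,0],
    [0,0,0],
    [0,0,0],
    [0,0,0],
    [0,0,0],
  ],
  jaw=[0.25,0.25,0.25,0.25,0.25],
)

```text
time_s: 12.48
eef_pos: [0.5709, 0.0064, 0.1332]
eef_rot: [-0.0, -0.057, 0.998, -0.0]
wrist_force: [-0.9, 0.1, -0.7]
opening: 0.306
grasp_force: 59.2
```

```bash
cat >> h.py <<'E'
LT=(np.array([.4854,-.3705]),np.radians(4.2)); ST=(np.array([.5197,.3651]),np.radians(8.6))
def tray(T,u,v):
    c,t=T; return c+Ro.from_euler('z',t).as_matrix()[:2,:2]@[u,v]
E
python3 -c "
from h import *
g=tray(LT,.058,0); print(g); print(rot(get_obs()).as_matrix().round(2))
move([*g,.13],LT[1])
move([*tray(LT,.058,0),.13],LT[1]+np.pi/2)"
```

```text
[ 0.54324424 -0.36625218]
[[-0.99 -0.11 -0.  ]
 [-0.11  0.99 -0.  ]
 [ 0.   -0.   -1.  ]]
pos [0.5709 0.0064 0.1332] dp [ 0.278 -1.469  0.013]
turn [-0.    -0.    -2.924] q6 -1.88
pos [0.5709 0.0064 0.1332] dp [ 0.278 -1.469  0.013]
turn [-0.    -0.     0.076] q6 -1.88
```

Request:
arm_command(
  dp=[
    [0.14,-0.9,0],
    [0.14,-0.9,0],
    [0.14,-0.9,0],
    [0.14,-0.9,0],
    [0.14,-0.9,0],
  ],
  turn=[
    [0,0,1],
    [0,0,1],
    [0,0,1],
    [0,0,1],
    [0,0,1],
  ],
  jaw=[0.25,0.25,0.25,0.25,0.25],
)

```text
time_s: 13.1
eef_pos: [0.5602, -0.2237, 0.131]
eef_rot: [-0.002, 0.206, 0.979, 0.0]
wrist_force: [-0.6, -0.2, -0.8]
opening: 0.309
grasp_force: 59.3
```

Request:
arm_command(
  dp=[
    [0,0,0],
    [0,0,0],
    [0,0,0],
  ],
  turn=[
    [0,0,1],
    [0,0,1],
    [0,0,1],
  ],
  jaw=[0.25,0.25,0.25],
)

```text
time_s: 13.48
eef_pos: [0.5609, -0.2192, 0.1313]
eef_rot: [-0.002, 0.452, 0.892, 0.0]
wrist_force: [-0.8, -0.1, -0.2]
opening: 0.313
grasp_force: 59.3
```

```bash
python3 -c "
from h import *
move([*tray(LT,.058,0),.12],LT[1])"
```

```text
pos [ 0.5609 -0.2192  0.1313] dp [-0.433 -0.405  0.044]
turn [-0.004 -0.006  1.068] q6 -1.2
```

Request:
arm_command(
  dp=[
    [-0.433,-0.405,0.04],
    [-0.433,-0.405,0.04],
    [-0.433,-0.405,0.04],
    [-0.433,-0.405,0.04],
  ],
  turn=[
    [0,0,1],
    [0,0,1],
    [0,0,1],
    [0,0,1],
  ],
  jaw=[0.25,0.25,0.25,0.25],
)

```text
time_s: 13.98
eef_pos: [0.5437, -0.3683, 0.1211]
eef_rot: [-0.002, 0.666, 0.746, 0.0]
wrist_force: [0.3, 0.5, 0.2]
opening: 0.305
grasp_force: 59.3
```

Request:
arm_command(
  dp=[
    [0,0,0],
    [0,0,0],
  ],
  turn=[
    [0,0,0.07],
    [0,0,0.07],
  ],
  jaw=[0.25,0.25],
)

```text
time_s: 14.22
eef_pos: [0.5452, -0.3665, 0.123]
eef_rot: [-0.001, 0.679, 0.734, 0.0]
wrist_force: [-0.3, -0.3, -0.6]
opening: 0.309
grasp_force: 59.3
```

```bash
python3 -c "
from h import *
move([*tray(LT,.058,0),.016],LT[1])"
```

```text
pos [ 0.5452 -0.3665  0.123 ] dp [ 0.001 -0.007  0.428]
turn [-0.001 -0.002  0.011] q6 -0.85
```

Request:
arm_command(
  dp=[
    [0,-0.005,0.15],
    [0,-0.005,0.3],
    [0,-0.005,0.38],
    [0,-0.005,0.415],
    [0,-0.005,0.425],
  ],
  turn=[
    [0,0,0.01],
    [0,0,0.01],
    [0,0,0.01],
    [0,0,0.01],
    [0,0,0.01],
  ],
  jaw=[0.25,0.25,0.25,0.25,0.25],
)

```text
time_s: 14.85
eef_pos: [0.5441, -0.3686, 0.0175]
eef_rot: [0.0, 0.681, 0.732, -0.0]
wrist_force: [0.6, -0.7, 0.2]
opening: 0.309
grasp_force: 59.3
```

Request:
arm_command(
  dp=[
    [0,0,0.003],
    [0,0,0.006],
    [0,0,0.006],
  ],
  turn=[
    [0,0,0],
    [0,0,0],
    [0,0,0],
  ],
  jaw=[0.25,0.25,0.25],
)

```text
time_s: 15.22
eef_pos: [0.5439, -0.3689, 0.0163]
eef_rot: [0.001, 0.682, 0.732, -0.0]
wrist_force: [0.3, -1.2, -0.4]
opening: 0.304
grasp_force: 59.3
```

Request:
arm_command(
  dp=[
    [0,0,0.005],
    [0,0,0.005],
    [0,0,0.005],
  ],
  turn=[
    [0,0,0],
    [0,0,0],
    [0,0,0],
  ],
  jaw=[0.25,0.25,0.25],
)

```text
time_s: 15.6
eef_pos: [0.5435, -0.3685, 0.0143]
eef_rot: [-0.0, 0.681, 0.732, -0.0]
wrist_force: [0.5, -0.4, -0.4]
opening: 0.308
grasp_force: 59.3
```

Request:
arm_command(
  dp=[
    [0,0,0.006],
    [0,0,0.006],
    [0,0,0.006],
  ],
  turn=[
    [0,0,0],
    [0,0,0],
    [0,0,0],
  ],
  jaw=[0.25,0.25,0.25],
)

```text
time_s: 15.98
eef_pos: [0.5436, -0.3685, 0.0128]
eef_rot: [-0.0, 0.681, 0.732, 0.0]
wrist_force: [1.0, 0.0, -0.8]
opening: 0.309
grasp_force: 59.3
```

Request:
arm_command(
  dp=[
    [0,0,0.003],
    [0,0,0.003],
    [0,0,0.003],
  ],
  turn=[
    [0,0,0],
    [0,0,0],
    [0,0,0],
  ],
  jaw=[0.25,0.25,0.25],
)

```text
time_s: 16.35
eef_pos: [0.5436, -0.3686, 0.0124]
eef_rot: [0.0, 0.681, 0.732, -0.0]
wrist_force: [-2.0, 0.3, 2.7]
opening: 0.312
grasp_force: 59.7
```

Request:
arm_command(
  dp=[
    [0,0,-0.003],
    [0,0,-0.003],
    [0,0,-0.003],
    [0,0,-0.15],
    [0,0,-0.35],
  ],
  turn=[
    [0,0,0],
    [0,0,0],
    [0,0,0],
    [0,0,0],
    [0,0,0],
  ],
  jaw=[0.45,0.45,0.45,0.45,0.45],
)

```text
time_s: 16.98
eef_pos: [0.5424, -0.3675, 0.0985]
eef_rot: [-0.002, 0.682, 0.732, 0.0]
wrist_force: [0.4, -1.3, -0.2]
opening: 0.45
grasp_force: 0.0
```

Request:
arm_command(
  dp=[
    [0,0,-0.6],
    [0,0,-0.6],
    [0,0,-0.6],
    [0,0,-0.6],
  ],
  turn=[
    [0,0,0],
    [0,0,-0.3],
    [0,0,-0.7],
    [0,0,-1],
  ],
  jaw=[0.5,0.7,0.7,0.7],
)

```text
time_s: 17.48
eef_pos: [0.5448, -0.3696, 0.2537]
eef_rot: [0.003, 0.466, 0.885, -0.001]
wrist_force: [0.5, -0.1, -0.6]
opening: 0.7
grasp_force: 0.0
```

```bash
python3 -c "
from h import *
cv2.imwrite('pics/w5.png',camera('wrist'))
move([.4315,.0128,.2],np.radians(90))"
```

```text
pos [ 0.5441 -0.369   0.2517] dp [1.512 0.502 0.202]
turn [-0.002  0.007 -1.839] q6 -1.38
```

View pics/w5.png

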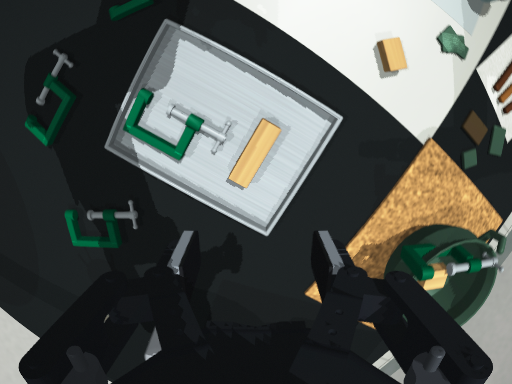

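The block lies flat on the tray floor at (254,153), clear of the clamp, with room for the bottle beyond it. Bottle next.

Request:
arm_command(
  dp=[
    [0.8,0.27,0],
    [0.8,0.27,0],
    [0.8,0.27,0],
    [0.8,0.27,0],
    [0.8,0.27,0],
  ],
  turn=[
    [0,0,-0.92],
    [0,0,-0.92],
    [0,0,-0.92],
    [0,0,-0.92],
    [0,0,-0.92],
  ],
  jaw=[0.7,0.7,0.7,0.7,0.7],
)

```text
time_s: 18.15
eef_pos: [0.4874, -0.1641, 0.2497]
eef_rot: [0.0, 0.245, 0.97, -0.0]
wrist_force: [0.3, 0.1, 1.0]
opening: 0.699
grasp_force: 0.0
```

```bash
python3 -c "
from h import *
move([.4315,.0128,.18],np.radians(90))"
```

```text
pos [ 0.4874 -0.1641  0.2497] dp [0.533 0.517 0.278]
turn [-0.001  0.001 -0.945] q6 -1.63
```

Request:
arm_command(
  dp=[
    [0.533,0.517,0.28],
    [0.533,0.517,0.28],
    [0.533,0.517,0.28],
    [0.533,0.517,0.28],
    [0.533,0.517,0.28],
  ],
  turn=[
    [0,0,-0.945],
    [0,0,-0.945],
    [0,0,-0.945],
    [0,0,-0.945],
    [0,0,-0.945],
  ],
  jaw=[0.7,0.7,0.7,0.7,0.7],
)

```text
time_s: 18.77
eef_pos: [0.4323, 0.0111, 0.1798]
eef_rot: [0.0, 0.001, 1.0, -0.0]
wrist_force: [-0.3, -0.6, 0.6]
opening: 0.695
grasp_force: 0.0
```

Request:
arm_command(
  dp=[
    [0,0,0],
    [0,0,0],
  ],
  turn=[
    [0,0,0],
    [0,0,0],
  ],
  jaw=[0.7,0.7],
)

```text
time_s: 19.02
eef_pos: [0.4324, 0.0105, 0.1802]
eef_rot: [0.001, 0.001, 1.0, -0.0]
wrist_force: [0.0, -0.8, 0.4]
opening: 0.701
grasp_force: 0.0
```

```bash
python3 - <<'E'
from h import *
o=get_obs(); im=camera('wrist'); cv2.imwrite('pics/w6.png',im)
hsv=cv2.cvtColor(im,cv2.COLOR_BGR2HSV); m=cv2.inRange(hsv,(3,150,120),(16,255,255))
n,l,s,c=cv2.connectedComponentsWithStats(m)
for i in range(1,n):
    if s[i,4]>30: print(s[i],c[i].round(1),plane('wrist',c[i],.07,o)[0].round(4))
move([.4315,.0128,.02],np.radians(90))
E
```

```text
[247 172  20  20 287] [256.5 181.6] [0.4315 0.0117 0.07  ]
pos [0.4322 0.0107 0.1801] dp [0.003 0.009 0.64 ]
turn [-0.001  0.002 -0.003] q6 -1.82
```

Request:
arm_command(
  dp=[
    [0,0.005,0.2],
    [0,0.005,0.4],
    [0,0.005,0.55],
    [0,0.005,0.61],
    [0,0.005,0.635],
  ],
  turn=[
    [0,0,0],
    [0,0,0],
    [0,0,0],
    [0,0,0],
    [0,0,0],
  ],
  jaw=[0.7,0.7,0.7,0.7,0.7],
)

```text
time_s: 19.7
eef_pos: [0.4318, 0.0128, 0.0208]
eef_rot: [-0.0, 0.0, 1.0, -0.0]
wrist_force: [1.0, -0.1, 0.1]
opening: 0.702
grasp_force: 0.0
```

Request:
arm_command(
  dp=[
    [0,0,0],
    [0,0,0],
    [0,0,0],
    [0,0,0],
    [0,0,0],
  ],
  turn=[
    [0,0,0],
    [0,0,0],
    [0,0,0],
    [0,0,0],
    [0,0,0],
  ],
  jaw=[0.5,0.33,0.33,0.33,0.33],
)

```text
time_s: 20.32
eef_pos: [0.4329, 0.0128, 0.0223]
eef_rot: [0.002, -0.0, 1.0, -0.0]
wrist_force: [-0.2, -0.3, 7.6]
opening: 0.377
grasp_force: 59.6
```

Request:
arm_command(
  dp=[
    [0,0,-0.1],
    [0,0,-0.25],
    [0,0,-0.45],
    [0,0,-0.45],
    [0,0,-0.45],
  ],
  turn=[
    [0,0,0],
    [0,0,0],
    [0,0,0],
    [0,0,0],
    [0,0,0],
  ],
  jaw=[0.33,0.33,0.33,0.33,0.33],
)

```text
time_s: 20.95
eef_pos: [0.4311, 0.0134, 0.1332]
eef_rot: [0.0, -0.0, 1.0, -0.0]
wrist_force: [0.3, -0.3, -0.6]
opening: 0.383
grasp_force: 59.6
```

```bash
python3 -c "
from h import *
move([*tray(LT,.100,0),.13],np.radians(94.2))"
```

```text
pos [0.4311 0.0134 0.1332] dp [-0.615 -1.507  0.013]
turn [-0.     0.    -0.139] q6 -1.82
```

Request:
arm_command(
  dp=[
    [-0.31,-0.75,0],
    [-0.31,-0.75,0],
    [-0.31,-0.75,0],
    [-0.31,-0.75,0],
    [-0.31,-0.75,0],
  ],
  turn=[
    [0,0,-0.14],
    [0,0,-0.14],
    [0,0,-0.14],
    [0,0,-0.14],
    [0,0,-0.14],
  ],
  jaw=[0.33,0.33,0.33,0.33,0.33],
)

```text
time_s: 21.58
eef_pos: [0.5079, -0.1741, 0.1314]
eef_rot: [-0.001, -0.036, 0.999, 0.001]
wrist_force: [-0.2, 0.5, -1.0]
opening: 0.384
grasp_force: 60.0
```

```bash
python3 -c "
from h import *
move([*tray(LT,.100,0),.13],np.radians(94.2))"
```

```text
pos [ 0.5079 -0.1741  0.1314] dp [-0.254 -0.776  0.003]
turn [ 0.005 -0.006 -0.002] q6 -2.19
```

Request:
arm_command(
  dp=[
    [-0.254,-0.776,0],
    [-0.254,-0.776,0],
    [-0.254,-0.776,0],
    [-0.254,-0.776,0],
    [-0.254,-0.776,0],
  ],
  turn=[
    [0,0,0],
    [0,0,0],
    [0,0,0],
    [0,0,0],
    [0,0,0],
  ],
  jaw=[0.33,0.33,0.33,0.33,0.33],
)

```text
time_s: 22.2
eef_pos: [0.5862, -0.3617, 0.1319]
eef_rot: [-0.001, -0.037, 0.999, 0.001]
wrist_force: [-0.1, 0.1, -0.8]
opening: 0.384
grasp_force: 60.2
```

Request:
arm_command(
  dp=[
    [0,0,0],
    [0,0,0],
  ],
  turn=[
    [0,0,0],
    [0,0,0],
  ],
  jaw=[0.33,0.33],
)

```text
time_s: 22.45
eef_pos: [0.5865, -0.361, 0.1333]
eef_rot: [-0.0, -0.038, 0.999, 0.0]
wrist_force: [0.3, -0.7, -0.7]
opening: 0.379
grasp_force: 60.2
```

```bash
python3 -c "
from h import *
move([*tray(LT,.100,0),.028],np.radians(94.2))"
```

```text
pos [ 0.5865 -0.361   0.1333] dp [ 0.006 -0.008  0.421]
turn [ 0.001 -0.001  0.004] q6 -2.37
```

Request:
arm_command(
  dp=[
    [0,-0.008,0.15],
    [0,-0.008,0.3],
    [0,-0.008,0.38],
    [0,-0.008,0.41],
    [0,-0.008,0.42],
  ],
  turn=[
    [0,0,0],
    [0,0,0],
    [0,0,0],
    [0,0,0],
    [0,0,0],
  ],
  jaw=[0.33,0.33,0.33,0.33,0.33],
)

```text
time_s: 23.08
eef_pos: [0.5873, -0.3653, 0.0291]
eef_rot: [0.0, -0.037, 0.999, -0.0]
wrist_force: [0.3, -0.3, -0.9]
opening: 0.38
grasp_force: 60.1
```

Request:
arm_command(
  dp=[
    [0,0,0.004],
    [0,0,0.008],
    [0,0,0.008],
  ],
  turn=[
    [0,0,0],
    [0,0,0],
    [0,0,0],
  ],
  jaw=[0.33,0.33,0.33],
)

```text
time_s: 23.45
eef_pos: [0.587, -0.3653, 0.027]
eef_rot: [0.0, -0.037, 0.999, -0.0]
wrist_force: [0.4, -1.0, -0.6]
opening: 0.378
grasp_force: 60.1
```

Request:
arm_command(
  dp=[
    [0,0,0.003],
    [0,0,0.003],
    [0,0,0.003],
  ],
  turn=[
    [0,0,0],
    [0,0,0],
    [0,0,0],
  ],
  jaw=[0.33,0.33,0.33],
)

```text
time_s: 23.82
eef_pos: [0.5868, -0.365, 0.0256]
eef_rot: [-0.0, -0.037, 0.999, -0.0]
wrist_force: [-0.3, 0.2, -1.2]
opening: 0.377
grasp_force: 60.1
```

Request:
arm_command(
  dp=[
    [0,0,0.003],
    [0,0,0.003],
    [0,0,0.003],
  ],
  turn=[
    [0,0,0],
    [0,0,0],
    [0,0,0],
  ],
  jaw=[0.33,0.33,0.33],
)

```text
time_s: 24.2
eef_pos: [0.5869, -0.3651, 0.0253]
eef_rot: [0.0, -0.037, 0.999, -0.0]
wrist_force: [-2.2, 2.3, 4.1]
opening: 0.375
grasp_force: 60.3
```

Request:
arm_command(
  dp=[
    [0,0,0.003],
    [0,0,0.003],
    [0,0,0.003],
  ],
  turn=[
    [0,0,0],
    [0,0,0],
    [0,0,0],
  ],
  jaw=[0.33,0.33,0.33],
)

```text
time_s: 24.58
eef_pos: [0.5869, -0.3651, 0.0253]
eef_rot: [0.0, -0.037, 0.999, -0.0]
wrist_force: [-4.9, 4.2, 10.1]
opening: 0.383
grasp_force: 61.2
```

Request:
arm_command(
  dp=[
    [0,0,-0.005],
    [0,0,-0.005],
    [0,0,-0.005],
    [0,0,-0.1],
    [0,0,-0.3],
  ],
  turn=[
    [0,0,0],
    [0,0,0],
    [0,0,0],
    [0,0,0],
    [0,0,0],
  ],
  jaw=[0.6,0.6,0.6,0.6,0.6],
)

```text
time_s: 25.2
eef_pos: [0.5854, -0.3639, 0.0983]
eef_rot: [-0.002, -0.037, 0.999, 0.002]
wrist_force: [0.7, -0.2, 0.1]
opening: 0.599
grasp_force: 0.0
```

Request:
arm_command(
  dp=[
    [0,0,-0.25],
    [0,0,-0.5],
    [0,0,-0.5],
    [0,0,-0.5],
  ],
  turn=[
    [0,0,0],
    [0,0,0],
    [0,0,0],
    [0,0,0],
  ],
  jaw=[0.6,0.6,0.6,0.6],
)

```text
time_s: 25.7
eef_pos: [0.5869, -0.3651, 0.2256]
eef_rot: [0.001, -0.037, 0.999, -0.001]
wrist_force: [0.7, 0.6, -1.1]
opening: 0.602
grasp_force: 0.0
```

```bash
python3 -c "
from h import *
cv2.imwrite('pics/w7.png',camera('wrist'))
move([.4617,.1543,.15],np.radians(71.3))"
```

```text
pos [ 0.5863 -0.3646  0.2238] dp [0.344 2.107 0.297]
turn [ 0.001 -0.002  0.764] q6 -2.37
```

View pics/w7.png

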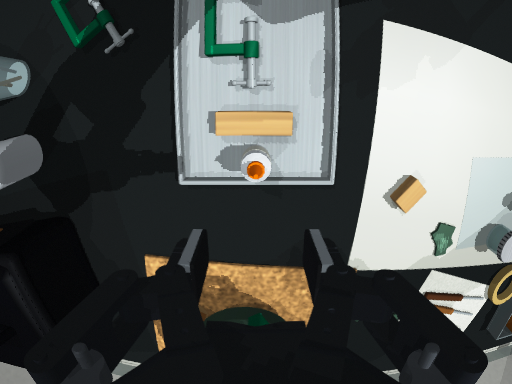

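The bottle stands at (256,167) on the floor, between the block and the far wall, so the gluing kit is done. On to the scraper.

Request:
arm_command(
  dp=[
    [0.16,1.0,0],
    [0.16,1.0,0],
    [0.16,1.0,0],
    [0.16,1.0,0],
    [0.16,1.0,0],
  ],
  turn=[
    [0,0,0.38],
    [0,0,0.38],
    [0,0,0.38],
    [0,0,0.38],
    [0,0,0.38],
  ],
  jaw=[0.4,0.4,0.4,0.4,0.4],
)

```text
time_s: 26.38
eef_pos: [0.5265, -0.1145, 0.2223]
eef_rot: [-0.002, 0.06, 0.998, 0.001]
wrist_force: [-0.3, 0.1, 1.5]
opening: 0.399
grasp_force: 0.0
```

```bash
python3 -c "
from h import *
move([.4617,.1543,.18],np.radians(71.3))"
```

```text
pos [ 0.5265 -0.1145  0.2223] dp [0.386 1.036 0.173]
turn [ 0.003 -0.008  0.393] q6 -1.89
```

Request:
arm_command(
  dp=[
    [0.386,1.0,0.17],
    [0.386,1.0,0.17],
    [0.386,1.0,0.17],
    [0.386,1.0,0.17],
    [0.386,1.0,0.17],
  ],
  turn=[
    [0,0,0.39],
    [0,0,0.39],
    [0,0,0.39],
    [0,0,0.39],
    [0,0,0.39],
  ],
  jaw=[0.4,0.4,0.4,0.4,0.4],
)

```text
time_s: 27.0
eef_pos: [0.4622, 0.1433, 0.1797]
eef_rot: [-0.002, 0.163, 0.987, -0.0]
wrist_force: [1.3, -0.8, 1.2]
opening: 0.401
grasp_force: 0.0
```

Request:
arm_command(
  dp=[
    [0,0.03,0],
    [0,0.03,0],
    [0,0.03,0],
  ],
  turn=[
    [0,0,0],
    [0,0,0],
    [0,0,0],
  ],
  jaw=[0.4,0.4,0.4],
)

```text
time_s: 27.38
eef_pos: [0.467, 0.1472, 0.1816]
eef_rot: [0.0, 0.165, 0.986, -0.0]
wrist_force: [0.3, 0.2, -0.7]
opening: 0.4
grasp_force: 0.0
```

```bash
python3 - <<'E'
from h import *
import pickle
o=get_obs(); im=camera('wrist'); cv2.imwrite('pics/w8.png',im); pickle.dump(o,open('w8.pkl','wb'))
hsv=cv2.cvtColor(im,cv2.COLOR_BGR2HSV); m=cv2.inRange(hsv,(0,80,30),(20,255,200)); m[240:]=0
for c in cv2.findContours(m,0,cv2.CHAIN_APPROX_NONE)[0]:
    if cv2.contourArea(c)>200:
        P=plane('wrist',c[:,0],.010,o)[:,:2]*1000; print(cv2.boundingRect(c),cv2.minAreaRect(np.float32(P)))
move([.4617,.1543,.05],np.radians(71.3))
E
```

```text
(254, 103, 13, 70) ((439.20892333984375, 162.07772827148438), (12.810537338256836, 75.00386047363281), 71.4474105834961)
pos [0.4669 0.1473 0.1816] dp [0.029 0.02  0.526]
turn [-0.     0.    -0.009] q6 -1.18
```

The handle measures 75 × 13 mm in this view too, and the grasp point agrees at (0.462,0.154).

Request:
arm_command(
  dp=[
    [0.028,0.02,0.2],
    [0.028,0.02,0.4],
    [0.028,0.02,0.58],
    [0.028,0.02,0.66],
    [0.028,0.02,0.69],
  ],
  turn=[
    [0,0,0],
    [0,0,0],
    [0,0,0],
    [0,0,0],
    [0,0,0],
  ],
  jaw=[0.4,0.4,0.4,0.4,0.4],
)

```text
time_s: 28.05
eef_pos: [0.4607, 0.1546, 0.0079]
eef_rot: [-0.001, 0.165, 0.986, -0.0]
wrist_force: [0.2, 0.3, -0.1]
opening: 0.401
grasp_force: 0.0
```

```bash
python3 -c "
from h import *
move([.4620,.1544,.004],np.radians(71.4))"
```

```text
pos [0.4607 0.1546 0.0079] dp [-0.005  0.001  0.015]
turn [-0.002 -0.004 -0.012] q6 -1.16
```

Request:
arm_command(
  dp=[
    [0,0,0.013],
    [0,0,0.013],
    [0,0,0.013],
    [0,0,0.013],
    [0,0,0.013],
  ],
  turn=[
    [0,0,0],
    [0,0,0],
    [0,0,0],
    [0,0,0],
    [0,0,0],
  ],
  jaw=[0.3,0.08,0.08,0.08,0.08],
)

```text
time_s: 28.68
eef_pos: [0.4621, 0.1556, 0.0067]
eef_rot: [0.001, 0.164, 0.986, 0.0]
wrist_force: [-0.2, -0.8, 6.2]
opening: 0.137
grasp_force: 59.4
```

Request:
arm_command(
  dp=[
    [0,0,-0.1],
    [0,0,-0.25],
    [0,0,-0.5],
    [0,0,-0.5],
    [0,0,-0.5],
  ],
  turn=[
    [0,0,0],
    [0,0,0],
    [0,0,0],
    [0,0,0],
    [0,0,0],
  ],
  jaw=[0.08,0.08,0.08,0.08,0.08],
)

```text
time_s: 29.3
eef_pos: [0.4609, 0.1556, 0.1305]
eef_rot: [-0.0, 0.164, 0.986, -0.0]
wrist_force: [-0.2, -0.7, -1.5]
opening: 0.135
grasp_force: 58.7
```

```bash
python3 -c "
from h import *
move([*tray(ST,-.008,-.036),.13],np.radians(98.6))"
```

```text
pos [0.4609 0.1556 0.1305] dp [0.01  0.727 0.002]
turn [-0.    -0.    -0.915] q6 -1.16
```

Request:
arm_command(
  dp=[
    [0.01,0.727,0],
    [0.01,0.727,0],
    [0.01,0.727,0],
    [0.01,0.727,0],
    [0.01,0.727,0],
  ],
  turn=[
    [0,0,-0.915],
    [0,0,-0.915],
    [0,0,-0.915],
    [0,0,-0.915],
    [0,0,-0.915],
  ],
  jaw=[0.08,0.08,0.08,0.08,0.08],
)

```text
time_s: 29.92
eef_pos: [0.5161, 0.3276, 0.1282]
eef_rot: [-0.002, -0.075, 0.997, -0.001]
wrist_force: [-0.6, -0.6, 0.1]
opening: 0.14
grasp_force: 58.8
```

Request:
arm_command(
  dp=[
    [0,0,0],
    [0,0,0],
  ],
  turn=[
    [0,0,0],
    [0,0,0],
  ],
  jaw=[0.08,0.08],
)

```text
time_s: 30.18
eef_pos: [0.5177, 0.3272, 0.1308]
eef_rot: [-0.0, -0.074, 0.997, -0.0]
wrist_force: [-0.2, -0.3, -0.5]
opening: 0.139
grasp_force: 58.9
```

```bash
python3 -c "
from h import *
import pickle
o=get_obs(); im=camera('wrist'); cv2.imwrite('pics/w9.png',im); pickle.dump(o,open('w9.pkl','wb'))
move([*tray(ST,-.008,-.036),.02],np.radians(98.6))"
```

```text
pos [0.5178 0.3274 0.131 ] dp [0.002 0.004 0.444]
turn [-0.     0.    -0.003] q6 -1.35
```

View pics/w9.png

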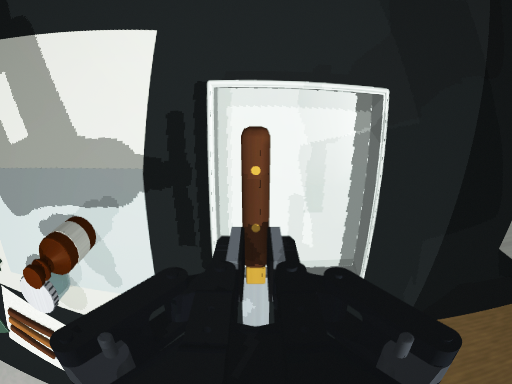

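The scraper is held straight over the small tray. The tray's near corners are at (208,81) and (389,90), and the side rims run down to (212,255) and (363,278). I'll refit this tray.

```bash
python3 - <<'E'
from h import *
import pickle
o=pickle.load(open('w9.pkl','rb'))
P=plane("wrist",[(207.5,81),(389.5,90),(212,240),(367,265)],.03,o)[:,:2]; print(P.round(4))
a=lambda d:np.degrees(np.arctan2(d[1],d[0])).round(2)
print(np.linalg.norm(P[1]-P[0]),a(P[1]-P[0])-90,a(P[2]-P[0]),a(P[3]-P[1]))
t=np.radians(8.6); print((P[0]+P[1])/2+.095*np.array([np.cos(t),np.sin(t)]))
# corners in overview w1 again, both diagonals
E
```

```text
[[0.4351 0.2758]
 [0.4146 0.4292]
 [0.5759 0.2953]
 [0.5845 0.4525]]
0.1547951159732006 7.590000000000003 7.89 7.82
[0.51878685 0.36669574]
```

```bash
sed -i 's/ST=.*/ST=(np.array([.5188,.3665]),np.radians(7.8))/' h.py; python3 -c "
from h import *
move([*tray(ST,-.008,-.036),.015],np.radians(97.8))"
```

```text
pos [0.5178 0.3274 0.131 ] dp [0.007 0.011 0.464]
turn [-0.     0.     0.023] q6 -1.35
```

Request:
arm_command(
  dp=[
    [0.007,0.011,0.15],
    [0.007,0.011,0.3],
    [0.007,0.011,0.4],
    [0.007,0.011,0.45],
    [0.007,0.011,0.465],
  ],
  turn=[
    [0,0,0.023],
    [0,0,0.023],
    [0,0,0.023],
    [0,0,0.023],
    [0,0,0.023],
  ],
  jaw=[0.08,0.08,0.08,0.08,0.08],
)

```text
time_s: 30.85
eef_pos: [0.5156, 0.3305, 0.0144]
eef_rot: [-0.0, -0.069, 0.998, -0.0]
wrist_force: [-0.1, 0.2, 0.1]
opening: 0.137
grasp_force: 58.8
```

Request:
arm_command(
  dp=[
    [0,0,0.006],
    [0,0,0.01],
    [0,0,0.01],
  ],
  turn=[
    [0,0,0],
    [0,0,0],
    [0,0,0],
  ],
  jaw=[0.08,0.08,0.08],
)

```text
time_s: 31.22
eef_pos: [0.5161, 0.331, 0.0128]
eef_rot: [0.001, -0.069, 0.998, 0.0]
wrist_force: [0.2, 0.1, -0.4]
opening: 0.136
grasp_force: 58.8
```

Request:
arm_command(
  dp=[
    [0,0,0.004],
    [0,0,0.004],
    [0,0,0.004],
  ],
  turn=[
    [0,0,0],
    [0,0,0],
    [0,0,0],
  ],
  jaw=[0.08,0.08,0.08],
)

```text
time_s: 31.6
eef_pos: [0.5156, 0.3308, 0.0111]
eef_rot: [-0.0, -0.069, 0.998, 0.0]
wrist_force: [-0.2, 0.1, -0.4]
opening: 0.136
grasp_force: 58.8
```

Request:
arm_command(
  dp=[
    [0,0,0.004],
    [0,0,0.004],
    [0,0,0.004],
  ],
  turn=[
    [0,0,0],
    [0,0,0],
    [0,0,0],
  ],
  jaw=[0.08,0.08,0.08],
)

```text
time_s: 31.98
eef_pos: [0.5156, 0.3308, 0.0101]
eef_rot: [-0.0, -0.069, 0.998, 0.0]
wrist_force: [0.2, 0.1, -0.4]
opening: 0.136
grasp_force: 58.8
```

Request:
arm_command(
  dp=[
    [0,0,0.003],
    [0,0,0.003],
    [0,0,0.003],
  ],
  turn=[
    [0,0,0],
    [0,0,0],
    [0,0,0],
  ],
  jaw=[0.08,0.08,0.08],
)

```text
time_s: 32.35
eef_pos: [0.5157, 0.3308, 0.0097]
eef_rot: [0.0, -0.069, 0.998, 0.0]
wrist_force: [-2.8, -0.3, 5.2]
opening: 0.135
grasp_force: 59.5
```

Request:
arm_command(
  dp=[
    [0,0,-0.003],
    [0,0,-0.003],
    [0,0,-0.003],
    [0,0,-0.15],
    [0,0,-0.35],
  ],
  turn=[
    [0,0,0],
    [0,0,0],
    [0,0,0],
    [0,0,0],
    [0,0,0],
  ],
  jaw=[0.3,0.3,0.3,0.3,0.3],
)

```text
time_s: 32.98
eef_pos: [0.5142, 0.3301, 0.0959]
eef_rot: [-0.002, -0.069, 0.998, -0.001]
wrist_force: [0.9, 0.8, 0.1]
opening: 0.302
grasp_force: 0.0
```

Request:
arm_command(
  dp=[
    [0,0,-0.3],
    [0,0,-0.5],
    [0,0,-0.5],
    [0,0,-0.5],
  ],
  turn=[
    [0,0,0],
    [0,0,0.3],
    [0,0,0.8],
    [0,0,0.8],
  ],
  jaw=[0.5,0.92,0.92,0.92],
)

```text
time_s: 33.48
eef_pos: [0.5161, 0.331, 0.2232]
eef_rot: [0.001, 0.142, 0.99, 0.001]
wrist_force: [-0.5, 0.3, -1.0]
opening: 0.923
grasp_force: 0.0
```

```bash
python3 - <<'E'
from h import *
import pickle
o=pickle.load(open('w1.pkl','rb'))
print("tape rim",plane("wrist",[(287,288),(307,266),(327,285)],.02,o).round(3).tolist())
o=get_obs(); im=camera('wrist'); cv2.imwrite('pics/w10.png',im); pickle.dump(o,open('w10.pkl','wb'))
move([.6879,.0817,.2],np.radians(45))
E
```

```text
tape rim [[0.795, 0.125, 0.02], [0.738, 0.164, 0.02], [0.791, 0.214, 0.02]]
pos [0.5157 0.3308 0.2224] dp [-0.942 -0.761  0.09 ]
turn [0.002 0.001 0.953] q6 -0.91
```

View pics/w10.png

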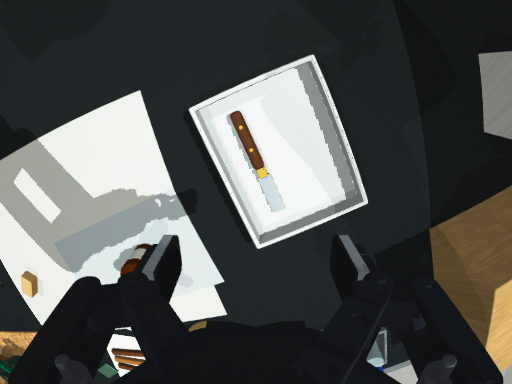

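The scraper lies flat on the small tray's floor at (258,160), and the right side is free for the jar. The tape roll at (0.79,0.17) is clear of the planned jar grasp.

Request:
arm_command(
  dp=[
    [-0.94,-0.76,0.05],
    [-0.94,-0.76,0.05],
    [-0.94,-0.76,0.05],
    [-0.94,-0.76,0.05],
    [-0.94,-0.76,0.05],
  ],
  turn=[
    [0,0,0.95],
    [0,0,0.95],
    [0,0,0.95],
    [0,0,0.95],
    [0,0,0.95],
  ],
  jaw=[0.92,0.92,0.92,0.92,0.92],
)

```text
time_s: 34.15
eef_pos: [0.6896, 0.0807, 0.2087]
eef_rot: [-0.0, 0.379, 0.925, -0.0]
wrist_force: [-0.4, 1.2, 0.2]
opening: 0.922
grasp_force: 0.0
```

```bash
python3 -c "
from h import *
move([.6879,.0817,.2],np.radians(45))"
```

```text
pos [0.6896 0.0807 0.2087] dp [ 0.008 -0.002  0.035]
turn [-0.001 -0.     0.014] q6 -0.85
```

Request:
arm_command(
  dp=[
    [0.006,0,0.2],
    [0.006,0,0.4],
    [0.006,0,0.6],
    [0.006,0,0.7],
    [0.006,0,0.74],
  ],
  turn=[
    [0,0,0],
    [0,0,0],
    [0,0,0],
    [0,0,0],
    [0,0,0],
  ],
  jaw=[0.92,0.92,0.92,0.92,0.92],
)

```text
time_s: 34.78
eef_pos: [0.6859, 0.0841, 0.0215]
eef_rot: [-0.002, 0.379, 0.925, -0.001]
wrist_force: [-0.4, -0.0, 0.2]
opening: 0.925
grasp_force: 0.0
```

```bash
python3 -c "
from h import *
move([.6879,.0817,.02],np.radians(45)); print(get_obs()['wrist_force'])"
```

```text
pos [0.6859 0.0841 0.0215] dp [-0.012 -0.001  0.006]
turn [-0.005 -0.006  0.015] q6 -0.84
[-0.40470185 -0.04863689  0.18713347]
```

Request:
arm_command(
  dp=[
    [-0.01,0,0.004],
    [-0.01,0,0.004],
    [-0.01,0,0.004],
    [-0.01,0,0.004],
    [-0.01,0,0.004],
  ],
  turn=[
    [0,0,0],
    [0,0,0],
    [0,0,0],
    [0,0,0],
    [0,0,0],
  ],
  jaw=[0.85,0.78,0.72,0.6,0.6],
)

```text
time_s: 35.4
eef_pos: [0.6907, 0.0822, 0.0253]
eef_rot: [0.001, 0.379, 0.925, 0.0]
wrist_force: [-0.4, 0.0, 6.4]
opening: 0.63
grasp_force: 63.7
```

Request:
arm_command(
  dp=[
    [0,0,0],
    [0,0,0],
  ],
  turn=[
    [0,0,0],
    [0,0,0],
  ],
  jaw=[0.6,0.6],
)

```text
time_s: 35.65
eef_pos: [0.6906, 0.0823, 0.0253]
eef_rot: [0.001, 0.379, 0.925, 0.0]
wrist_force: [-0.3, -0.1, 6.1]
opening: 0.635
grasp_force: 63.7
```

Request:
arm_command(
  dp=[
    [0,0,-0.08],
    [0,0,-0.2],
    [0,0,-0.4],
    [0,0,-0.5],
    [0,0,-0.5],
  ],
  turn=[
    [0,0,0],
    [0,0,0],
    [0,0,0],
    [0,0,0],
    [0,0,0],
  ],
  jaw=[0.6,0.6,0.6,0.6,0.6],
)

```text
time_s: 36.28
eef_pos: [0.6912, 0.0823, 0.1524]
eef_rot: [0.003, 0.379, 0.925, 0.001]
wrist_force: [0.3, 0.1, -1.6]
opening: 0.633
grasp_force: 63.5
```

```bash
python3 -c "
from h import *
print(get_obs()['wrist_force'],get_obs()['opening']); move([*tray(ST,.0,.030),.17],np.radians(7.8))"
```

```text
[ 0.33523381  0.12959023 -1.64512042] 0.6333424682214668
pos [0.6912 0.0823 0.1524] dp [ 1.384  0.399 -0.075]
turn [0.011 0.006 1.253] q6 -0.84
```

Request:
arm_command(
  dp=[
    [0,0,-0.2],
    [0.3,0.09,-0.2],
    [0.75,0.22,-0.2],
    [0.75,0.22,-0.2],
    [0.75,0.22,-0.2],
  ],
  turn=[
    [0,0,0],
    [0,0,0.3],
    [0,0,0.65],
    [0,0,0.65],
    [0,0,0.65],
  ],
  jaw=[0.6,0.6,0.6,0.6,0.6],
)

```text
time_s: 36.9
eef_pos: [0.5909, 0.2567, 0.1964]
eef_rot: [-0.002, 0.529, 0.849, -0.001]
wrist_force: [0.0, 0.5, -1.7]
opening: 0.629
grasp_force: 63.9
```

```bash
python3 -c "
from h import *
move([*tray(ST,.0,.030),.15],np.radians(7.8))"
```

```text
pos [0.5909 0.2567 0.1964] dp [ 0.635 -0.027  0.187]
turn [-0.007 -0.003  0.613] q6 -0.23
```

Request:
arm_command(
  dp=[
    [0.635,-0.027,0.19],
    [0.635,-0.027,0.19],
    [0.635,-0.027,0.19],
    [0.635,-0.027,0.19],
    [0.635,-0.027,0.19],
  ],
  turn=[
    [0,0,0.61],
    [0,0,0.61],
    [0,0,0.61],
    [0,0,0.61],
    [0,0,0.61],
  ],
  jaw=[0.6,0.6,0.6,0.6,0.6],
)

```text
time_s: 37.52
eef_pos: [0.5194, 0.392, 0.15]
eef_rot: [0.0, 0.659, 0.752, -0.001]
wrist_force: [0.1, -0.6, -1.6]
opening: 0.63
grasp_force: 63.9
```

Request:
arm_command(
  dp=[
    [0,0,0],
    [0,0,0],
  ],
  turn=[
    [0,0,0],
    [0,0,0],
  ],
  jaw=[0.6,0.6],
)

```text
time_s: 37.78
eef_pos: [0.5202, 0.392, 0.1512]
eef_rot: [0.0, 0.659, 0.752, 0.0]
wrist_force: [0.2, -0.6, -1.0]
opening: 0.632
grasp_force: 63.9
```

```bash
python3 -c "
from h import *
move([*tray(ST,.0,.030),.033],np.radians(7.8))"
```

```text
pos [0.5202 0.392  0.1512] dp [ 0.02  -0.02   0.473]
turn [ 0.001 -0.    -0.01 ] q6 0.33
```

Contact is expected at about z = 0.028.

Request:
arm_command(
  dp=[
    [0.02,-0.02,0.15],
    [0.02,-0.02,0.3],
    [0.02,-0.02,0.4],
    [0.02,-0.02,0.45],
    [0.02,-0.02,0.47],
  ],
  turn=[
    [0,0,0],
    [0,0,0],
    [0,0,0],
    [0,0,0],
    [0,0,0],
  ],
  jaw=[0.6,0.6,0.6,0.6,0.6],
)

```text
time_s: 38.4
eef_pos: [0.5138, 0.397, 0.0332]
eef_rot: [0.0, 0.659, 0.752, -0.0]
wrist_force: [0.1, 0.9, -1.1]
opening: 0.635
grasp_force: 63.9
```

Request:
arm_command(
  dp=[
    [0,0,0.006],
    [0,0,0.012],
    [0,0,0.012],
  ],
  turn=[
    [0,0,0],
    [0,0,0],
    [0,0,0],
  ],
  jaw=[0.6,0.6,0.6],
)

```text
time_s: 38.78
eef_pos: [0.5139, 0.3976, 0.0311]
eef_rot: [0.0, 0.659, 0.752, 0.001]
wrist_force: [0.2, 0.1, -2.0]
opening: 0.634
grasp_force: 63.9
```

Request:
arm_command(
  dp=[
    [0,0,0.005],
    [0,0,0.005],
    [0,0,0.005],
  ],
  turn=[
    [0,0,0],
    [0,0,0],
    [0,0,0],
  ],
  jaw=[0.6,0.6,0.6],
)

```text
time_s: 39.15
eef_pos: [0.5135, 0.3973, 0.0291]
eef_rot: [0.0, 0.659, 0.752, 0.0]
wrist_force: [0.4, -0.1, -2.0]
opening: 0.631
grasp_force: 63.9
```

Request:
arm_command(
  dp=[
    [0,0,0.004],
    [0,0,0.004],
    [0,0,0.004],
  ],
  turn=[
    [0,0,0],
    [0,0,0],
    [0,0,0],
  ],
  jaw=[0.6,0.6,0.6],
)

```text
time_s: 39.52
eef_pos: [0.5136, 0.3974, 0.0283]
eef_rot: [0.0, 0.659, 0.752, 0.0]
wrist_force: [-0.1, 0.4, 1.2]
opening: 0.629
grasp_force: 64.3
```

Request:
arm_command(
  dp=[
    [0,0,0.003],
    [0,0,0.003],
    [0,0,0.003],
  ],
  turn=[
    [0,0,0],
    [0,0,0],
    [0,0,0],
  ],
  jaw=[0.6,0.6,0.6],
)

```text
time_s: 39.9
eef_pos: [0.5136, 0.3975, 0.0283]
eef_rot: [0.0, 0.659, 0.752, 0.0]
wrist_force: [-3.2, -1.0, 7.5]
opening: 0.629
grasp_force: 64.8
```

Request:
arm_command(
  dp=[
    [0,0,-0.004],
    [0,0,-0.004],
    [0,0,-0.004],
    [0,0,-0.1],
    [0,0,-0.3],
  ],
  turn=[
    [0,0,0],
    [0,0,0],
    [0,0,0],
    [0,0,0],
    [0,0,0],
  ],
  jaw=[0.85,0.85,0.85,0.85,0.85],
)

```text
time_s: 40.52
eef_pos: [0.5115, 0.3962, 0.1001]
eef_rot: [-0.001, 0.659, 0.752, -0.003]
wrist_force: [-0.1, 0.5, 0.3]
opening: 0.851
grasp_force: 0.0
```

Request:
arm_command(
  dp=[
    [0,0,-0.4],
    [0,0,-0.6],
    [0,0,-0.6],
    [0,0,-0.6],
    [0,0,-0.6],
  ],
  turn=[
    [0,0,0],
    [0,0,0],
    [0,0,0],
    [0,0,0],
    [0,0,0],
  ],
  jaw=[0.85,0.85,0.85,0.85,0.85],
)

```text
time_s: 41.15
eef_pos: [0.5127, 0.3969, 0.2503]
eef_rot: [-0.001, 0.659, 0.752, -0.001]
wrist_force: [0.0, -0.4, -0.8]
opening: 0.856
grasp_force: 0.0
```

```bash
python3 -c "
from h import *
cv2.imwrite('pics/w11.png',camera('wrist')); cv2.imwrite('pics/s11.png',camera('scene'))"
```

```text
(no output)
```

View pics/w11.png

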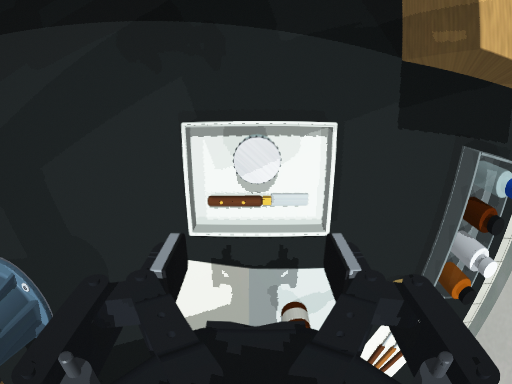

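View pics/s11.png

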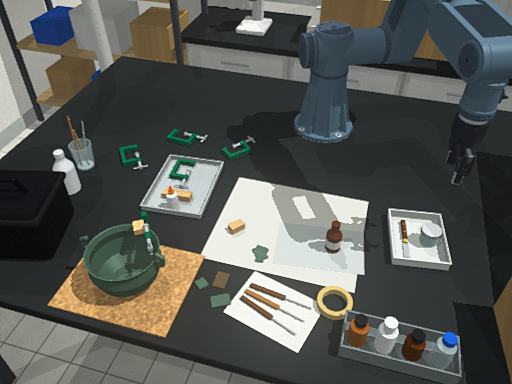

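The wrist view shows the jar (257,160) standing and the scraper (258,201) flat, both on the small tray's floor. The scene view shows the large tray with the clamp, block and bottle in it. The short block (236,226), amber bottle (334,237) and fragment (260,253) have not moved.

```bash
python3 -c "
from bench import *
print(hand_in())"
```

```text
the job is handed in; nothing more can be done
None
```

Both kits are made up and handed in at about 41 s: the clamp, long block and glue bottle are in the large tray, the scraper and jar are in the small tray, and the short block, amber bottle and fragment were left where they were.

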